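# Pivot the kitchen scale round the socket post

### The job

The kitchen scale stands with its display facing right. Without lifting it, push it against the fixed square socket post so that it pivots a quarter turn clockwise (seen from above) on the post's near left corner, until the display faces the front edge of the worktop and the scale's side lies flat along the left side of the post. Leave the square wooden trivet and the jigger where they are.

Things in the scene. Friction and masses are not known exactly. Their poses are not given: they have to be found in the camera images.
- scale: loose square kitchen scale, 100 x 100 mm, sides 24 mm high, grey, steel plate on top; 0.35 to 0.7 kg. Origin: centre of underside, z up; display on its own -x side, which faces right at the start. Its own -y side then faces away from the robot, 4 to 10 mm short of the post's near face, reaching 65 to 90 mm left of the post's near left corner; this side ends along the post
- display (a point): centre of the black display strip on top of the scale, 36 mm from the scale's centre towards its -x side, 25 mm above the underside; same axes as the scale
- post: square aluminium socket post with black cap, 40 x 40 mm, 70 mm high, fixed. Origin: centre of its foot, z up; own -x face is the near face (square to the front edge within 9 degrees), own +y face its left side; near left corner at (-20, +20) mm. When done, the scale's axes are parallel to the post's and its centre is at about (0, +70) mm in this frame
- trivet: square wooden trivet with dark grooves, 100 x 100 x 22 mm, loose, to the right of the post or some 0.3 m to its left; not to be moved. Origin: centre of its underside
- jigger: steel hourglass-shaped measuring jigger, 43 mm wide, 95 mm tall, loose and upright, in the other of these two places; not to be moved. Origin: centre of its foot
Mind the look-alikes: they are no part of the job. Leave any pink look-alike of the post alone.

How it is judged:
By the outcome, as a careful person would: the job done as asked, in the order asked, and still so for the second after the job is handed in, with the robot touching nothing.
It also fails if it takes over 38 s, if anything falls off the work surface, if the arm or the gripper's body presses on something with over 40 N, if the wrist force passes 120 N, or if a joint passes its speed limit or range.

### The arm

A 6-joint arm with a two-finger parallel gripper is mounted at the origin on a cart in front of the work surface, level with it; the furniture and walls round the work are solid. World frame = base frame: x ahead of the robot, y to its left, z up, the work surface at z = 0. Lengths are in m, angles in rad, forces in N, time in s.
With the tool pointing down it reaches from about 0.25 to 0.725 m from the base axis. Payload 4 kg.
Tool frame: the origin (TCP) lies between the finger pads; the fingertips stand 8 mm ahead of it and the grasp point (between the pads) lies 11 mm behind it; z points along the fingers, y is the line along which they close (so a half turn about z gives the same grasp; the last joint's range is limited). The gripper opens to 85 mm and grips with 20 to 120 N. Pads are 22 mm wide; open, the fingers measure 114 mm over their backs; the gripper's body (76 mm by 85 mm) begins 54 mm behind the grasp point. The pads swing forward as they close: fully open they stand 13 mm farther back than shut.
Start: joints at [1.172, 0.241, 0.005, 1.335, 0, 1.571], TCP at [0.194, 0.461, 0.239] pointing down, gripper open.
Joint ranges: [-2.72, 2.72], [-1.05, 1.87], [-1.09, 1.28], [-1.99, 2.15], [-1.42, 1.44], [-3.14, 3.14]. Speed limits (rad/s): [2.79, 2.79, 3.14, 3.14, 3.14, 3.14].

### API

Orientations are given as a 3x3 rotation matrix whose columns are the frame's x, y, z axes.
In Python, from station import * gives the robot as it stands. The module is installed in compiled form; this text tells all that it offers.
- The arm moves only by the tool drive_effector, called as a command line: name --argument value ..., lists and objects as JSON in quotes. Schema: {"type":"object","properties":{"increments":{"type":"string"},"only":{"type":"string"},"quiet":{"type":"boolean"},"lines":{"type":"string"}},"required":["increments"],"additionalProperties":false}. increments is a string of 1 to 8 rows, one to a line, with the numbers parted by commas; each row has 7 numbers: dx, dy, dz in units of 5 mm, then a rotation vector rx, ry, rz in units of 0.25 rad, then the finger opening in m; each row is the pose to reach, as a shift and turn from the pose commanded when the call began, along the tool's axes at that moment; what a row does not reach only later rows make up. A row lasts 1/10 s, in which the tool goes at most 0.05 m and 0.15 rad, less where a joint would pass 70% of its speed; a pose out of reach is approached as far as the arm can. The fingers move at their own pace and stop on an object; the grip force is fixed at half the most. Time passes only in rows, so rows that do not move let the fingers close. The tool returns the time, the measured TCP pose, the force, the opening and the grip force at its end. only (a regular expression) keeps the lines of the reply that match it, lines (a string "A,B") keeps lines A to B, and quiet returns only ok. Input that does not fit is refused with a message, and nothing moves.
- read_state(): the state, without advancing time (a new reading comes with each control period).
- capture(name): name is "scene" or "top"; returns the picture (420x560x3 uint8, red, green, blue); there is no depth.
- camera_params(name): a dict with "fx", "fy", "cx", "cy" (pixels), "xyz" and "orientation" of the camera in the world. Camera axes: x right, y up, looking along -z (the intrinsics and any distortion apply to the point x, -y, -z); pixel columns grow to the right and rows downward; lengths in m; the calibration is good to about 2 mm. A picture is of the moment at which its call begins. camera_params takes no time and is no camera call.
- close_job(): hands the job in; it is judged then, once.
The state is a dict: "time_s": time; "joint_positions": joint angles; "joint_velocities": joint speeds; "tau": joint torques, N m; "position": TCP position; "ee_rot": TCP orientation; "ft_force": force on the tool from outside, world axes, zero at the start; "wrist_torque": the same for the moment, N m; "opening": finger opening in m; "grip_force": force on a finger pad.
Only numpy, scipy, OpenCV 4.12 (cv2) and the standard library are available. Lean on these libraries where they do the work, as an engineer would, in place of code of your own. Each camera call takes 0.05 s, during which the arm holds its last target. There are 200 camera calls.

## Working session

There is one attempt and no reset: what is moved stays moved. The work goes in short steps, Python scripts to look and compute and a tool call to move; the robot and the scene stay as the last step left them, time stands still between calls to the robot, and variables do not carry over. Pictures are saved under pics/ and viewed, at most 10 in all, crops included, and the job is handed in when it is done.

```bash
mkdir -p pics; cat > h.py <<'E'
from station import *
import numpy as np, cv2
def cast(name,uv,z):
    p=camera_params(name); R=np.array(p["orientation"]).reshape(3,3); o=np.array(p["xyz"])
    out=[]
    for u,v in np.atleast_2d(uv):
        d=R@np.array([(u-p["cx"])/p["fx"],-(v-p["cy"])/p["fy"],-1])
        out.append(o+d*(z-o[2])/d[2])
    return np.array(out)
def proj(name,P):
    p=camera_params(name); R=np.array(p["orientation"]).reshape(3,3); o=np.array(p["xyz"])
    q=(np.atleast_2d(P)-o)@R
    return np.c_[p["cx"]+p["fx"]*q[:,0]/-q[:,2],p["cy"]-p["fy"]*q[:,1]/-q[:,2]]
def snap(name,f,crop=None,s=1):
    im=capture(name)
    o=im if crop is None else im[crop[1]:crop[3],crop[0]:crop[2]]
    cv2.imwrite("pics/"+f,cv2.resize(o[:,:,::-1],None,fx=s,fy=s,interpolation=cv2.INTER_CUBIC)); return im
E
python3 - <<'E'
from h import *
for n in("scene","top"):
    im=snap(n,n+"0.png"); np.save(n+"0.npy",im); print(camera_params(n))
s=read_state(); print(s["time_s"],s["position"],s["ee_rot"],s["opening"])
E
```

```text
{'fx': 449.9810316947256, 'fy': 449.9810316947256, 'cx': 271.5362954603661, 'cy': 213.77985209197905, 'xyz': array([-0.11664959, -0.5489318 ,  0.7723301 ]), 'orientation': array([[ 0.71699544,  0.46447936, -0.51978501],
       [-0.69668405,  0.45242022, -0.55672909],
       [-0.02342792,  0.76129815,  0.6479786 ]])}
{'fx': 447.33202130137386, 'fy': 447.33202130137386, 'cx': 277.67727081211535, 'cy': 204.82866558767464, 'xyz': array([0.26935165, 0.07233688, 1.09197351]), 'orientation': array([[ 0.03980394,  0.97514763, -0.21795126],
       [-0.99919804,  0.03979496, -0.00443244],
       [ 0.00435108,  0.2179529 ,  0.97594959]])}
0.1 [0.19395222 0.46025469 0.23851069] [[-9.21517745e-01  3.88335579e-01 -7.24059267e-04]
 [ 3.88336254e-01  9.21516128e-01 -1.72611094e-03]
 [-3.07800097e-06 -1.87182033e-03 -9.99998248e-01]] 0.08543300516750849
```

View pics/top0.png

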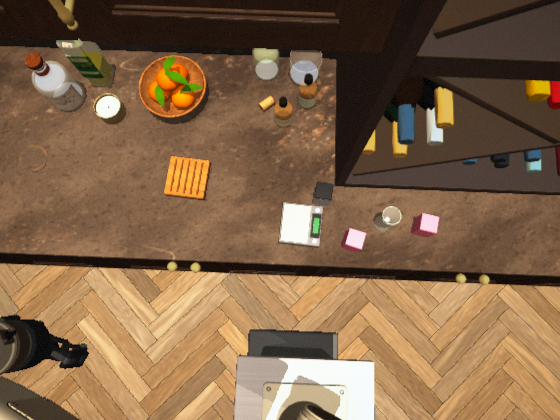

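View pics/scene0.png

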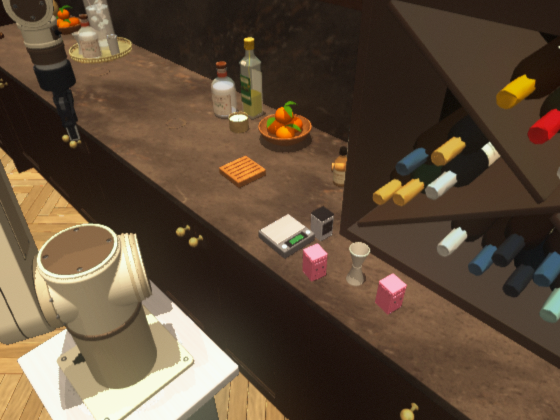

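The top view shows the scale at (302,225), the post with its black cap at (324,191), the trivet at (187,178) and the jigger at (390,217). Two pink posts, at (355,240) and (427,224), look like the post. The one meant is aluminium with a black cap and stands just beyond the scale, so it is the one at (324,191).

```bash
python3 - <<'E'
from h import *
im=np.load("top0.npy")
c=im[165:260,265:405][:,:,::-1]
cv2.imwrite("pics/c1.png",cv2.resize(c,None,fx=5.5,fy=5.5,interpolation=cv2.INTER_CUBIC))
g=im.astype(int).max(2); hsv=cv2.cvtColor(im,cv2.COLOR_RGB2HSV)
def rect(m,z,name):
    m=m.astype(np.uint8); cs,_=cv2.findContours(m,cv2.RETR_EXTERNAL,cv2.CHAIN_APPROX_NONE)
    c=max(cs,key=cv2.contourArea); r=cv2.minAreaRect(c); b=cv2.boxPoints(r)
    W=cast("top",b,z); print(name,r,"\n",W.round(4).tolist(),"ctr",W.mean(0).round(4), "edge angs",[round(float(np.degrees(np.arctan2(*(W[(i+1)%4]-W[i])[[1,0]]))),1) for i in range(4)])
win=np.zeros(g.shape,bool); win[195:255,270:335]=1
rect(win&(g>135)&(hsv[...,1]<60),.024,"scale")
win[:]=0; win[178:204,310:338]=1
rect(win&(g<55),.07,"cap")
win[:]=0; win[150:205,160:215]=1
rect(win&(hsv[...,1]>180)&(g>120),.022,"trivet")
win[:]=0; win[225:253,340:370]=1
rect(win&(hsv[...,0]>150)&(hsv[...,1]>70)&(g>120),.07,"pink")
print(cast("top",[[391,215]],.095))
for y in range(165,212,2): print(y,g[y,304:346:2])
E
```

```text
scale ((300.7378234863281, 223.85977172851562), (40.970096588134766, 39.976219177246094), 6.34019136428833) 
 [[0.4178, 0.0724, 0.024], [0.5161, 0.0655, 0.024], [0.5088, -0.0345, 0.024], [0.4108, -0.0256, 0.024]] ctr [0.4634 0.0195 0.024 ] edge angs [-4.0, -94.2, 174.8, 85.9]
cap ((336.0, 181.5), (7.0, 2.0), 90.0) 
 [[0.5683, -0.0564, 0.07], [0.5685, -0.0611, 0.07], [0.5513, -0.0613, 0.07], [0.5511, -0.0566, 0.07]] ctr [ 0.5598 -0.0589  0.07  ] edge angs [-87.6, -179.4, 92.3, 0.7]
trivet ((186.61354064941406, 177.14846801757812), (41.16899490356445, 39.120460510253906), 7.594644546508789) 
 [[0.5246, 0.3588, 0.022], [0.6251, 0.3554, 0.022], [0.6151, 0.2521, 0.022], [0.515, 0.2575, 0.022]] ctr [0.5699 0.306  0.022 ] edge angs [-1.9, -95.6, 176.9, 84.6]
pink ((351.5000305175781, 248.00001525878906), (18.251596450805664, 5.908790111541748), 23.198591232299805) 
 [[0.4043, -0.0743, 0.07], [0.417, -0.0795, 0.07], [0.402, -0.1181, 0.07], [0.3893, -0.1128, 0.07]] ctr [ 0.4031 -0.0962  0.07  ] edge angs [-22.4, -111.3, 157.2, 68.8]
[[ 0.47882136 -0.18163668  0.095     ]]
165 [115 120 121 105
[... 1463 characters left out ...]
2  48  51  64  75  78  69  69  74 128 131 149 144
 150 148 139]
199 [144 148 152 149 113  99  88  92 115  77  74  81  64  46 122 131 149 146
 150 149 145]
201 [141 149 151 146  91  95 102  97 102 103 100  99 103 108 121 126 135 136
 137 141 138]
203 [146 148 144 149 122 100  98  99  98  96  98  98  97 126 127 132 127 133
 135 134 137]
205 [203 173 167 177 182 148 116 109 128 119 112 104 117 124 128 129 134 129
 135 136 138]
207 [251 251 251 252 210 212 187 208 207 182 134 133 128 135 142 131 131 128
 137 130 123]
209 [251 252 251 249 208 210 254 255 216 189 114 125 129 138 137 139 123 128
 123 120 127]
211 [252 252 251 242 210 211 254 255 215 180 135 143 139 143 149 144 123 120
 128 132 128]
```

View pics/c1.png

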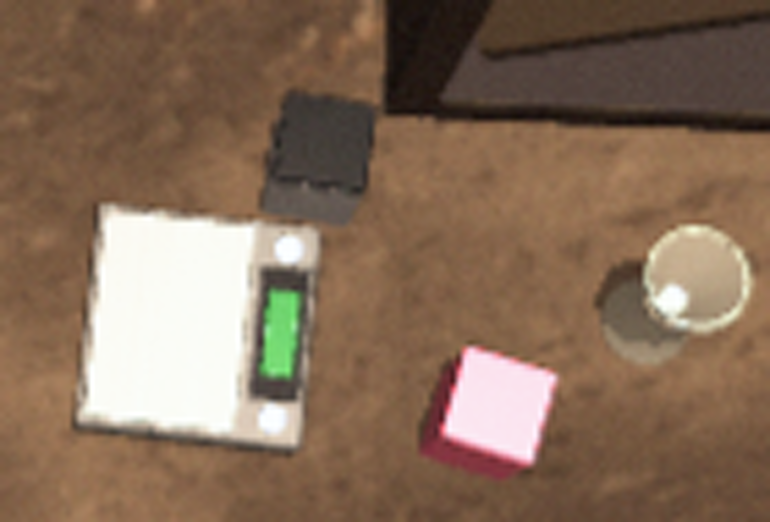

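The crop confirms it: the black-capped grey post has its cap corners at about (316.8,181.7), (333.2,183.9), (331.4,199.5) and (315.5,198). The scale stands just in front of it with its green display facing right, and the pink one is clearly a different post.

```bash
python3 - <<'E'
from h import *
im=np.load("top0.npy"); g=im.astype(int).max(2)
m=np.zeros(g.shape,np.uint8); m[180:201,312:335]=(g[180:201,312:335]<86); 
cs,_=cv2.findContours(m,cv2.RETR_EXTERNAL,cv2.CHAIN_APPROX_NONE); c=max(cs,key=cv2.contourArea)
r=cv2.minAreaRect(c); print(r)
a=cast("top",[[316.8,181.7],[333.2,183.9],[331.4,199.5],[315.5,198]],.07); print(a.round(4),a.mean(0))
b=cast("top",cv2.boxPoints(r),.07); print(b.round(4),b.mean(0))
print("foot",cast("top",[[265+262/5.5,165+208/5.5],[265+350/5.5,165+222/5.5]],.045))
# scene view check
for nm,P in(("capctr",b.mean(0)),("scalectr",[.4634,.0195,.024])): print(nm,proj("scene",P))
E
```

```text
((322.8554992675781, 190.4392852783203), (18.70303726196289, 17.33452033996582), 8.746162414550781)
[[ 0.5575 -0.0134  0.07  ]
 [ 0.5537 -0.0523  0.07  ]
 [ 0.5155 -0.0486  0.07  ]
 [ 0.5176 -0.0112  0.07  ]] [ 0.53607223 -0.03136285  0.07      ]
[[ 0.5183 -0.0036  0.07  ]
 [ 0.5603 -0.0089  0.07  ]
 [ 0.5552 -0.0528  0.07  ]
 [ 0.5132 -0.0471  0.07  ]] [ 0.53677062 -0.02811906  0.07      ]
foot [[ 0.51153028 -0.00659327  0.045     ]
 [ 0.50683461 -0.04509755  0.045     ]]
capctr [[322.19421927 211.93633888]]
scalectr [[286.79890367 231.36969491]]
```

```bash
cat >> h.py <<'E'
def go(x,y,z,yaw_deg):
    "shift and turn in tool axes from the present pose to a tool-down pose whose y axis has this yaw"
    from scipy.spatial.transform import Rotation as Ro
    s=read_state(); R=np.array(s["ee_rot"]); a=np.radians(yaw_deg)
    ya=np.array([np.cos(a),np.sin(a),0]); za=np.array([0,0,-1]); T=np.c_[np.cross(ya,za),ya,za]
    return (R.T@(np.array([x,y,z])-s["position"])).round(4), Ro.from_matrix(R.T@T).as_rotvec().round(3)
def rot(d): c,s=np.cos(np.radians(d)),np.sin(np.radians(d)); return np.array([[c,-s],[s,c]])
A=-4.5; POST=np.array([.536,-.031]); SC=np.array([.4634,.0195])
PV=POST+rot(A)@[-.02,.02]
E
python3 - <<'E'
from h import *
t=SC+rot(A)@[-.085,.005]; print(t); print(go(*t,.1,90+A))
E
```

```text
[0.37905432 0.03115361]
(array([-0.3372, -0.3233,  0.1391]), array([-0.002, -0.   , -0.32 ]))
```

The manual's scale: shifts go in units of 5 mm and turns go in units of 0.25 rad. Converting my numbers, -0.236 m is -47.2, -0.226 m is -45.2, -0.32 rad is -1.28.

drive_effector --increments "-6.8,-6.4,2.8,0,0,-0.16,0.06\n-13.4,-13,5.6,0,0,-0.32,0.06\n-20.2,-19.4,8.4,0,0,-0.48,0.06\n-27,-25.8,11.2,0,0,-0.64,0.06\n-33.8,-32.4,14,0,0,-0.8,0.06\n-40.4,-38.8,16.8,0,0,-0.96,0.06\n-47.2,-45.2,19.4,0,0,-1.12,0.06\n-47.2,-45.2,19.4,0,0,-1.28,0.06"

```text
time_s: 0.9
position: [0.3238, 0.1553, 0.1405]
ee_rot: [[-0.996, 0.087, -0.003], [0.087, 0.996, -0.004], [0.003, -0.004, -1.0]]
ft_force: [-0.1, 0.5, -0.4]
opening: 0.0601
grip_force: 0.0
```

```bash
python3 - <<'E'
from h import *
t=SC+rot(A)@[-.085,.005]; print(go(*t,.1,90+A),read_state()["joint_positions"])
E
```

```text
(array([-0.066 , -0.1187,  0.0408]), array([-0.004, -0.003, -0.009])) [ 0.44872642  0.04470977 -0.50034289  1.03007831 -0.00182599  0.53607522]
```

Next I move above the pre-contact point and go down, which adds 0.086 m of descent to z=0.014.

Scaled: 0.014 m is 2.8, 0.127 m is 25.4, -0.009 rad is -0.036.

drive_effector --increments "-4.4,-8,2.8,0,0,0,0.06\n-8.8,-16,5.6,0,0,0,0.06\n-13.2,-23.8,8.2,0,0,-0.036,0.06\n-13.2,-23.8,14.2,0,0,-0.036,0.06\n-13.2,-23.8,20,0,0,-0.036,0.06\n-13.2,-23.8,23.6,0,0,-0.036,0.06\n-13.2,-23.8,25.4,0,0,-0.036,0.06\n-13.2,-23.8,25.4,0,0,-0.036,0.06"

```text
time_s: 1.7
position: [0.3791, 0.0369, 0.0143]
ee_rot: [[-0.998, 0.07, -0.003], [0.07, 0.998, -0.0], [0.003, -0.001, -1.0]]
ft_force: [-0.5, -0.3, 0.5]
opening: 0.06
grip_force: 0.0
```

```bash
python3 - <<'E'
from h import *
snap("top","t1.png",(250,150,410,270),5)
# plan: push gap, then rotate about the pivot; TCP lateral +5, depth 11 behind side
off=np.array([-.061,.005]) # TCP rel. scale centre in scale frame at contact
S1=SC+rot(A)@[.006,0]
for d in range(0,-91,-15):
    c=PV+rot(d)@(S1-PV); t=c+rot(A+d)@off
    print(d,t.round(4),*go(*t,.014,90+A+d))
E
```

```text
0 [0.409  0.0288] [-0.0294 -0.0063  0.0011] [-0.    -0.001  0.009]
-15 [0.4226 0.0556] [-0.0412  0.0215  0.0011] [-0.    -0.001  0.271]
-30 [0.4427 0.078 ] [-0.0596  0.0452  0.0011] [-0.001 -0.001  0.533]
-45 [0.4679 0.0944] [-0.0836  0.0633  0.0011] [-0.001 -0.001  0.794]
-60 [0.4965 0.1038] [-0.1115  0.0746  0.001 ] [-1.000e-03 -1.000e-03  1.056e+00]
-75 [0.5265 0.1054] [-0.1414  0.0783  0.001 ] [-1.000e-03 -1.000e-03  1.318e+00]
-90 [0.5559 0.0992] [-0.1712  0.0742  0.001 ] [-1.00e-03 -1.00e-03  1.58e+00]
```

View pics/t1.png

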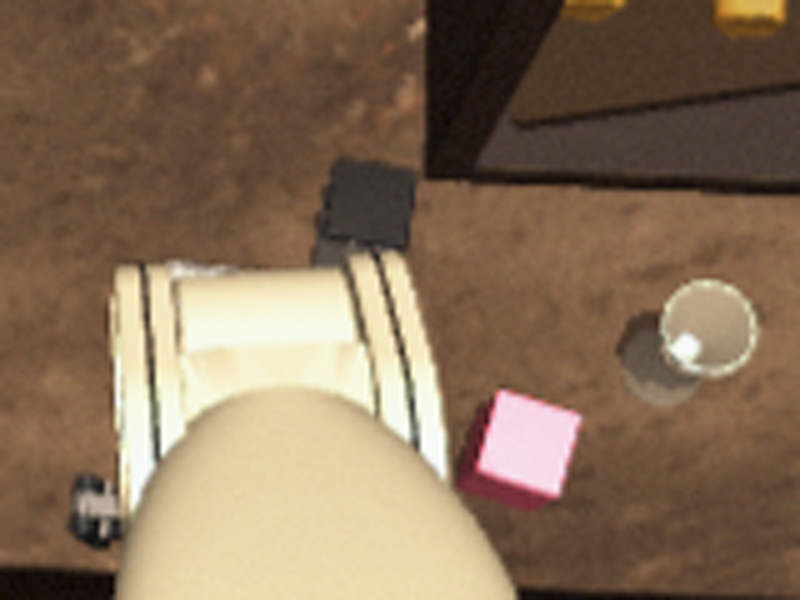

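The picture shows the gripper lowered behind the scale. It hides the scale, but the post at (370,200) and the jigger at (710,330) are clear. I'll narrow the fingers and shift them left so both push left of the pivot and can't jam the scale against the post.

Scaled: -0.028 m is -5.6, -0.026 m is -5.2, 0.009 rad is 0.036.

drive_effector --increments "0,0.6,-0.4,0,0,0.02,0.03\n0,0.6,-0.4,0,0,0.036,0.03\n-2,0.6,-0.4,0,0,0.036,0.03\n-3.6,0.6,-0.4,0,0,0.036,0.03\n-4.6,0.6,-0.4,0,0,0.036,0.03\n-5.2,0.6,-0.4,0,0,0.036,0.03\n-5.6,0.6,-0.4,0,0,0.036,0.03\n-5.6,0.6,-0.4,0,0,0.036,0.03"

```text
time_s: 2.55
position: [0.4063, 0.0379, 0.0167]
ee_rot: [[-0.997, 0.079, -0.005], [0.079, 0.997, 0.0], [0.005, -0.0, -1.0]]
ft_force: [-4.5, 1.4, 2.5]
opening: 0.0302
grip_force: 2.6
```

```bash
cat >> h.py <<'E'
def plan(ds,lat=.015,dep=.061,z=.016):
    S1=SC+rot(A)@[.006,0]
    for d in ds:
        t=PV+rot(d)@(S1-PV)+rot(A+d)@[-dep,lat]
        print(d,t.round(4),*go(*t,z,90+A+d))
E
python3 -c "
from h import *
plan(range(0,-50,-6))"
```

```text
0 [0.4097 0.0388] [-0.0034  0.0011  0.0006] [-0.    -0.005 -0.   ]
-6 [0.4154 0.0498] [-0.0081  0.0125  0.0006] [-0.001 -0.005  0.104]
-12 [0.4221 0.0601] [-0.014   0.0234  0.0006] [-0.001 -0.005  0.209]
-18 [0.4299 0.0697] [-0.0211  0.0336  0.0005] [-0.001 -0.005  0.314]
-24 [0.4387 0.0785] [-0.0291  0.043   0.0005] [-0.001 -0.005  0.418]
-30 [0.4483 0.0862] [-0.0381  0.0515  0.0004] [-0.002 -0.005  0.523]
-36 [0.4587 0.093 ] [-0.0479  0.059   0.0004] [-0.002 -0.005  0.628]
-42 [0.4698 0.0986] [-0.0585  0.0654  0.0003] [-0.002 -0.005  0.733]
-48 [0.4813 0.103 ] [-0.0696  0.0708  0.0003] [-0.002 -0.004  0.837]
```

Scaled: 0.0336 m is 6.72, 0.0285 m is 5.7, 0.314 rad is 1.256.

drive_effector --increments "-0.6,0.2,0,0,0,0,0.03\n-1.2,1.2,0,0,0,0.2,0.03\n-1.8,2.5,0,0,0,0.416,0.03\n-2.4,3.6,0,0,0,0.62,0.03\n-3,4.68,0,0,0,0.836,0.03\n-3.7,5.7,0,0,0,1.04,0.03\n-4.4,6.72,0,0,0,1.256,0.03\n-4.4,6.72,0,0,0,1.256,0.03"

```text
time_s: 3.35
position: [0.4311, 0.0703, 0.0165]
ee_rot: [[-0.924, 0.383, -0.005], [0.383, 0.924, 0.001], [0.005, -0.001, -1.0]]
ft_force: [-4.9, 2.3, 1.7]
opening: 0.0297
grip_force: 2.5
```

```bash
python3 - <<'E'
from h import *
a=snap("scene","s2.png",(220,180,420,320),4)
E
```

```text
(no output)
```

View pics/s2.png

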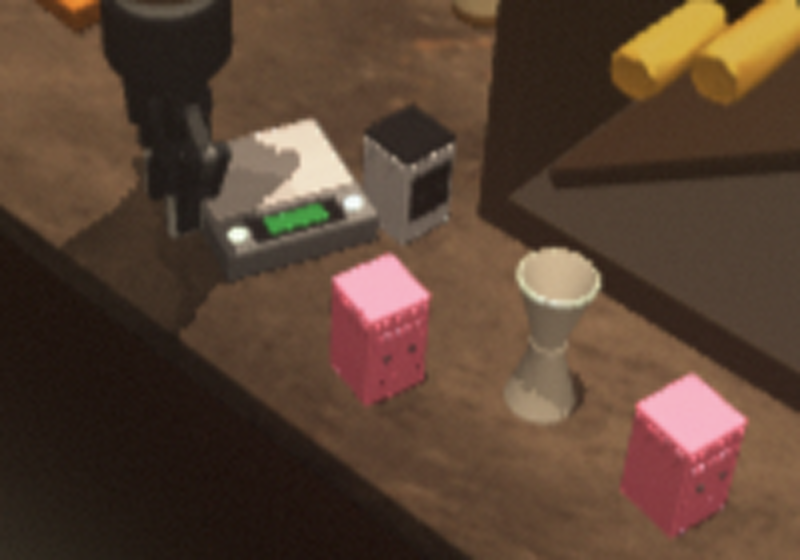

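The scene crop shows the scale with its display at (297,218), turning clockwise on the post with the fingers on its near-left side, as planned. I'll continue.

```bash
python3 -c "
from h import *
plan(range(-24,-70,-6),dep=.0595)"
```

```text
-24 [0.44   0.0778] [-0.0054  0.0103  0.0005] [-0.001 -0.005  0.105]
-30 [0.4496 0.0854] [-0.0113  0.021   0.0004] [-0.001 -0.004  0.21 ]
-36 [0.4599 0.092 ] [-0.0183  0.031   0.0004] [-0.001 -0.004  0.314]
-42 [0.4708 0.0975] [-0.0263  0.0403  0.0004] [-0.002 -0.004  0.419]
-48 [0.4822 0.1018] [-0.0352  0.0486  0.0003] [-0.002 -0.004  0.524]
-54 [0.494  0.1049] [-0.0449  0.056   0.0003] [-0.002 -0.004  0.628]
-60 [0.5061 0.1067] [-0.0554  0.0623  0.0002] [-0.002 -0.004  0.733]
-66 [0.5183 0.1073] [-0.0665  0.0675  0.0002] [-0.003 -0.004  0.838]
```

Scaled: 0.0623 m is 12.46, 0.056 m is 11.2, 0.733 rad is 2.932.

drive_effector --increments "-1.08,2.06,0,0,0,0.42,0.03\n-2.26,4.2,0,0,0,0.84,0.03\n-3.66,6.2,0,0,0,1.256,0.03\n-5.26,8.06,0,0,0,1.676,0.03\n-7.04,9.72,0,0,0,2.096,0.03\n-8.98,11.2,0,0,0,2.512,0.03\n-11.08,12.46,0,0,0,2.932,0.03\n-11.08,12.46,0,0,0,2.932,0.03"

```text
time_s: 4.2
position: [0.5093, 0.1101, 0.0169]
ee_rot: [[-0.431, 0.903, 0.0], [0.902, 0.431, 0.008], [0.007, 0.004, -1.0]]
ft_force: [-1.6, 10.2, -2.4]
opening: 0.0299
grip_force: 5.2
```

```bash
python3 - <<'E'
from h import *
a=snap("scene","s3.png",(220,160,380,280),5)
plan(range(-66,-93,-6),dep=.0595); plan([-90],dep=.0595)
E
```

```text
-66 [0.5183 0.1073] [-0.0066  0.0076  0.0008] [ 0.003 -0.008  0.106]
-72 [0.5305 0.1066] [-0.0125  0.0183  0.0008] [ 0.002 -0.008  0.211]
-78 [0.5426 0.1046] [-0.0195  0.0283  0.0008] [ 0.002 -0.008  0.316]
-84 [0.5544 0.1013] [-0.0275  0.0375  0.0007] [ 0.001 -0.008  0.421]
-90 [0.5658 0.0969] [-0.0365  0.0459  0.0007] [ 0.001 -0.008  0.525]
-90 [0.5658 0.0969] [-0.0365  0.0459  0.0007] [ 0.001 -0.008  0.525]
```

View pics/s3.png

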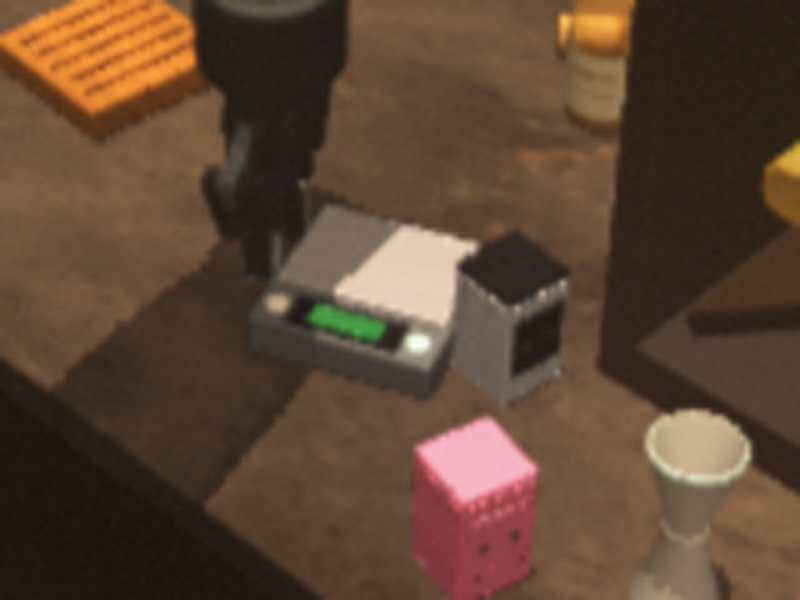

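The scale is about 60° round, with its display at (347,323). It is still on the post corner, and the trivet and jigger haven't moved. Now the last 30°.

drive_effector --increments "-1.32,1.52,0,0,0,0.42,0.03\n-2.5,3.6,0,0,0,0.84,0.03\n-3.9,5.4,0,0,0,1.26,0.03\n-5.5,7,0,0,0,1.68,0.03\n-7.3,8.6,0,0,0,2.1,0.03\n-7.3,8.6,0,0,0,2.1,0.03\n-7.3,8.6,0,0,0,2.1,0.03"

```text
time_s: 4.95
position: [0.5652, 0.1007, 0.0177]
ee_rot: [[0.075, 0.997, 0.004], [0.997, -0.075, 0.018], [0.018, 0.003, -1.0]]
ft_force: [2.6, 22.7, -2.8]
opening: 0.0301
grip_force: 11.5
```

```bash
python3 - <<'E'
from h import *
a=snap("scene","s4.png",(220,160,380,280),5); np.save("s4.npy",a); np.save("t4.npy",capture("top"))
print(read_state()["position"], (rot(A).T@(np.array(read_state()["position"])[:2]-POST)).round(4))
E
```

```text
[0.56520547 0.10070831 0.01774272] [0.0188 0.1336]
```

View pics/s4.png

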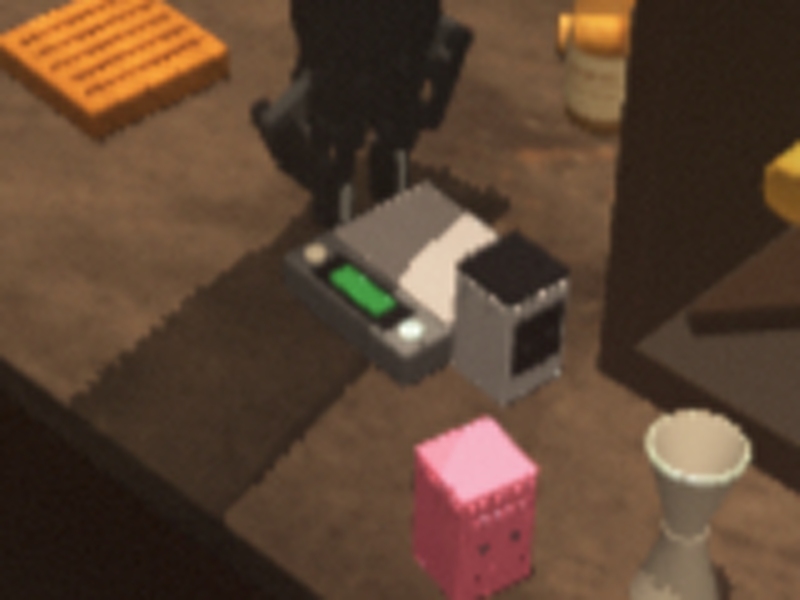

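The scale looks a full quarter turn round, with its display at (362,290) facing front and its side along the post. The 23 N press indicates flush contact. I'll back off, lift, and measure with a clear view.

Scaled: -0.2 m is -40, -0.15 m is -30.

drive_effector --increments "2,0,0,0,0,0,0.03\n6,0,0,0,0,0,0.03\n10,0,-6,0,0,0,0.03\n12,-2,-16,0,0,0,0.03\n12,-10,-24,0,0,0,0.03\n12,-20,-26,0,0,0,0.03\n12,-30,-26,0,0,0,0.03\n12,-40,-26,0,0,0,0.03"

```text
time_s: 5.85
position: [0.3753, 0.1671, 0.1482]
ee_rot: [[0.081, 0.997, 0.003], [0.997, -0.081, 0.001], [0.001, 0.003, -1.0]]
ft_force: [-0.6, 1.7, 0.6]
opening: 0.0303
grip_force: 0.0
```

```bash
python3 - <<'E'
from h import *
im=snap("top","t5.png",(250,150,410,270),5); np.save("t5.npy",im); np.save("s5.npy",capture("scene"))
g=im.astype(int).max(2); hsv=cv2.cvtColor(im,cv2.COLOR_RGB2HSV)
m=np.zeros(g.shape,np.uint8); w=(slice(165,235),slice(255,322)); m[w]=((g>140)&(hsv[...,1]<60))[w]
c=max(cv2.findContours(m,0,1)[0],key=cv2.contourArea); r=cv2.minAreaRect(c); W=cast("top",cv2.boxPoints(r),.024)
print(r,W.round(4),W.mean(0),"post frame",rot(A).T@(W.mean(0)[:2]-POST))
print([round(float(np.degrees(np.arctan2(*(W[(i+1)%4]-W[i])[[1,0]]))),1) for i in range(4)])
for n,a in(("scene",np.load("s5.npy")),("top",im)):
    h=cv2.cvtColor(a,cv2.COLOR_RGB2HSV); k=((h[...,0]>45)&(h[...,0]<75)&(h[...,1]>130)&(h[...,2]>100)).astype(np.uint8); 
    lo=(150,250) ; k[:150]=0;k[260:]=0;k[:,:230]=0;k[:,350:]=0
    M=cv2.moments(k,True); uv=[M["m10"]/M["m00"],M["m01"]/M["m00"]]; D=cast(n,[uv],.025)[0]; print(n,uv,D,"post frame",rot(A).T@(D[:2]-POST))
E
```

```text
((293.511474609375, 190.6267852783203), (39.92185592651367, 38.378089904785156), 8.880660057067871) [[ 0.503   0.0937  0.024 ]
 [ 0.6002  0.0832  0.024 ]
 [ 0.5883 -0.0154  0.024 ]
 [ 0.4915 -0.003   0.024 ]] [0.5457453  0.03964021 0.024     ] post frame [0.00417289 0.07118706]
[-6.2, -96.9, 172.7, 83.3]
scene [291.90697674418607, 217.8372093023256] [0.5077993 0.0448167 0.025    ] post frame [-0.03406227  0.07337038]
top [291.9375, 203.875] [0.51144028 0.04243332 0.025     ] post frame [-0.03024553  0.07128002]
```

View pics/t5.png

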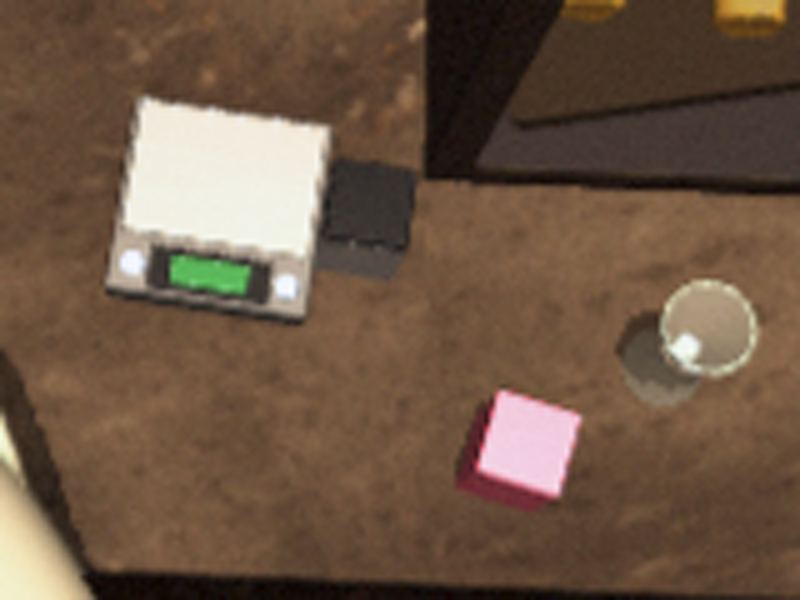

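The top crop shows the scale flat along the post's left side. Its front edge, (107,290) to (300,320), is parallel to the post's near face, and its display at (210,273) faces front. The centre measures about (3, 71) mm in the post frame, against a target of (0, 70). The pink posts and the jigger haven't moved, and the arm is clear, so I'm handing in.

```bash
python3 -c "
from station import *
print(close_job())"
```

```text
the job is handed in; nothing more can be done
None
```

I pushed the scale a quarter turn clockwise on the post's near left corner; it now lies flat along the post's left side with its display to the front, centre within about 4 mm of target, trivet and jigger untouched, and I handed the job in at about 6 s.

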